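# Set the bench magnifier over a culture dish and clamp it

### The arm

A 6-joint arm with a two-finger parallel gripper is mounted at the origin on the work surface. World frame = base frame: x ahead of the robot, y to its left, z up, the work surface at z = 0. Lengths are in m, angles in rad, forces in N, time in s.
With the tool pointing down it reaches from about 0.275 to 0.825 m from the base axis. Payload 4.9 kg.
Tool frame: the origin (TCP) lies at the very end of the fingers, on their centre line; the grasp point (between the pads) lies 19 mm behind it; z points along the fingers, y is the line along which they close (so a half turn about z gives the same grasp; the last joint's range is limited). The gripper opens to 85 mm and grips with 20 to 120 N. Pads are 22 mm wide; open, the fingers measure 114 mm over their backs; the gripper's body (76 mm by 85 mm) begins 54 mm behind the grasp point. The pads swing forward as they close: fully open they stand 13 mm farther back than shut.
Start: joints at [1.003, 0.326, -0.193, 1.052, 0, 1.437], TCP at [0.231, 0.499, 0.231] pointing down, gripper open.
Joint ranges: [-2.65, 2.65], [-0.97, 1.79], [-1.3, 1.35], [-1.93, 2.1], [-1.47, 1.37], [-3.14, 3.14]. Speed limits (rad/s): [2.57, 2.57, 3.14, 3.14, 3.14, 3.14].

### API

Orientations are given as a unit quaternion [w, x, y, z].
In Python, from station import readout, imaging, order gives the robot as it stands. The module is installed in compiled form; this text tells all that it offers.
- The arm moves only by the tool send_rows, never from a script. Its argument "motion" is a list of rows, each a list of 5 numbers: the shift along the tool's x, y, z in m, then the turn about the tool's z in rad, then the closure, from -1 (fully open) to 1 (shut). A call has 1 to 10 rows; each row shifts and turns the commanded pose from where the row before left it, along the tool's axes as they then stand; what a row does not reach is not made up. A row lasts 1/8 s, in which the tool goes at most 62.5 mm and 10.7 degrees, less where a joint would pass 70% of its speed; a pose out of reach is approached as far as the arm can. A call with a gripper value outside its range is refused whole. The fingers move at their own pace and stop on an object; "squeeze" is the grip in N (left out, the last holds). Time passes only in rows, so rows that do not move let the fingers close. It gives the time, the measured TCP pose, the force, the opening and the grip force at its end, in the units of the state.
- readout.get_state(): the state, without advancing time (a new reading comes with each control period).
- imaging.grab_frame(name): name is "scene" or "side" or "wrist"; returns a dict with "img" (384x512x3 uint8, red, green, blue), "depth" (384x512 float32, m along the optical axis (not along the pixel's ray), 0 where there is no reading), "camera_matrix" (3x3 intrinsics, pixels), "rvec" (rotation vector, rad) and "tvec" (3), from world to camera coordinates, as OpenCV has them. Camera axes: x right, y down, z forward; pixel columns grow to the right and rows downward; lengths in m; the calibration is good to about 2 mm. A picture is of the moment at which its call begins.
- order.job_done(): hands the job in; it is judged then, once.
Trained networks look in a picture, given as the dict that the camera call returned (one of the last four; its "shot" number tells which), for a name from the list of things; names that differ only in an ending like _2 or _b are one class to them, and where a whole thing is asked for, a point or a joint stands for the part that bears it (a point fixed in the world has none). Each returns a list of dicts, best first, with "p" (0 to 1); they miss things now and then, are a little off and sometimes report something else, mostly with a low value. They report only what shows in the picture. A call takes as long as a camera call. They do not tell look-alikes from the thing itself.
- imaging.masks_of(picture, label): "mask" (384x512 bool, what is visible of it) and "uv" ([column, row] in pixels, amid what is visible of it).
- imaging.tip_of(picture, label): "uv" ([column, row] in pixels: a listed point, or the origin of a listed thing).
The state is a dict: "time_s": time; "joints": joint angles; "joint_vel": joint speeds; "joint_torque": joint torques, N m; "ee_pos": TCP position; "ee_rot": TCP orientation; "force": force on the tool from outside, world axes, zero at the start; "torque": the same for the moment, N m; "opening": finger opening in m; "finger_force": force on a finger pad.
Only numpy, scipy, OpenCV 4.12 (cv2) and the standard library are available. Lean on these libraries where they do the work, as an engineer would, in place of code of your own. Each camera call takes 0.05 s, during which the arm holds its last target. There are 200 camera calls.

### The job

Slide the magnifier's tube by its upright grip until the lens is centred over the culture dish, then flip the cam lever over centre, fully home, so that the tube is clamped there. Leave the dish where it lies and do not knock the things standing around.

Things in the scene. Friction and masses are not known exactly. Their poses are not given: they have to be found in the camera images.
- stand: Fixed magnifier stand, yaw varies. Origin on the bench under the clamp block; x away from the robot's side, y along the tube towards the lens, z up. Grey base plate 170 x 480 x 12 mm (x -85..85, y -140..340). Steel clamp block 46 x 50 mm at the origin, on a column; two cheeks (x within 21, y within 17 mm either side) reach z = 225 mm, the lever between them.
- lamp_head (a point): Centre of the underside of the white lamp head, a fixed box 70 x 120 x 24 mm roofing over the lever: stand x -5..65, y -60..60, z 405..429 mm, on two thin rods at x = 45, y = +-35. Because of it the lever can be reached only from the robot's side with the tool tilted, fingers pointing forward and down (22 to 40 degrees from vertical fits).
- tube (a joint): Steel tube, 22 mm thick, level along the stand's y, axis at z = 180 mm, sliding in the clamp block. Value in m, 0..0.12: how far it is slid towards +y (lens outward). Starts at 0 to 0.02. With the lever open it moves with about 2.5 N and stays where it is left; with the lever home it is clamped.
- grip (a point): Point on the axis of the upright black round grip, 24 mm in diameter, on the tube's end away from the lens; the grip reaches z = 250 mm, its part free for grasping is z = 195..250, this point is at z = 225 mm. Stand frame: x = 0, y = -235 mm + tube value. Moves with the tube. Reachable from above or with the tool tilted.
- lens (a point): Centre of the round lens, 100 mm clear diameter in a 116 mm black ring, lying level at z = 180 mm. Stand frame: x = 0, y = 170 mm + tube value. Moves with the tube.
- dish: Covered culture dish, 90 mm in diameter, 17 mm high, loose on the base plate under the line of the lens (stand x = 0 within 2 mm, y = 220 to 270 mm). Origin: centre of its underside, 12 mm above the bench.
- cam_lever (a joint): Aluminium lever on the block, swinging in the stand's y-z plane over the top. Value in rad: 0 = open (start), leaning 45 degrees from vertical to -y (grip side); 0.785 upright; 2.2 = home, 81 degrees over to +y (lens side), on its stop. The cam resists from 1.1 to 1.85, most near 1.4 (0.3 N m, 3 N at the end); past 1.85 it is over centre and stays home, short of that it springs or falls back.
- lever_tip (a point): Middle of the lever's round end, 90 mm from the pivot; moves with the lever. The lever is a bar 20 mm wide (along the stand's x) and 12 mm thick, 98 mm long from its pivot, the round end 16 mm thick and 24 mm wide. It can be pushed over from its -y side with closed fingers.
- lever_pivot (a point): Fixed pivot of the lever: stand x = 0, y = 0, z = 208.5 mm; the pivot axis is the stand's x.
- reagent_bottle: Bystander: amber bottle, 64 mm in diameter, 140 mm high, behind the stand's grip side. Origin: centre of its underside.
- dish_stack: Bystander: stack of three dishes, 90 mm in diameter, 48 mm high, behind the stand's lens side. Origin: centre of its underside.
- tip_box: Bystander: closed tip box, 86 x 126 mm, 63 mm high, on the robot's side of the stand, towards the lens. Origin: centre of its underside.
Things that resemble listed ones, but are neither listed nor needed, are in the scene too. Of the things like the dish, leave any that is black; of the rest the larger one is meant.

How it is judged:
By the outcome, as a careful person would: the job done as asked, in the order asked, and still so for the second after the job is handed in, with the robot touching nothing.
It also fails if it takes over 56 s, if anything falls off the work surface, if the arm or the gripper's body presses on something with over 40 N, if the wrist force passes 120 N, or if a joint passes its speed limit or range.

## Working session

There is one attempt and no reset: what is moved stays moved. The work goes in short steps, Python scripts to look and compute and a tool call to move; the robot and the scene stay as the last step left them, time stands still between calls to the robot, and variables do not carry over. Pictures are saved under pics/ and viewed, at most 10 in all, crops included, and the job is handed in when it is done.

Besides the shell and the picture viewer there is one more tool, called after ">>>" by a JSON object that holds its "name" and its "arguments". send_rows: Moves the arm, as the interface text tells. Its arguments: {"type":"object","properties":{"motion":{"type":"array"},"squeeze":{"type":"number"}},"required":["motion"]}

```bash
mkdir -p pics; cat > h.py <<'E'
import numpy as np, cv2
from station import readout, imaging, order
from scipy.spatial.transform import Rotation as R
def grab(n,save=None):
    p=imaging.grab_frame(n)
    if save: cv2.imwrite('pics/'+save,p['img'][:,:,::-1])
    return p
def world(p,u,v,d):
    K=p['camera_matrix']; M=cv2.Rodrigues(np.array(p['rvec'],float))[0]
    c=np.array([(u-K[0,2])/K[0,0]*d,(v-K[1,2])/K[1,1]*d,d])
    return M.T@(c-np.array(p['tvec'],float).ravel())
def onplane(p,u,v,z):
    a=world(p,u,v,0.);b=world(p,u,v,1.)
    return a+(b-a)*(z-a[2])/(b[2]-a[2])
def proj(p,X):
    return cv2.projectPoints(np.array(X,float).reshape(-1,3),np.array(p['rvec'],float),np.array(p['tvec'],float),p['camera_matrix'],None)[0].reshape(-1,2)
E
python3 - <<'E'
from h import *
s=readout.get_state();print(s['ee_pos'],s['ee_rot'],s['opening'])
Z=dict(grip=.225,lens=.18,dish=.012,lever_pivot=.2085,lamp_head=.405,reagent_bottle=0,dish_stack=0,tip_box=0,stand=0)
for n in('scene','side'):
    p=grab(n,n+'1.png')
    for l in list(Z)+['lever_tip']:
        for r in imaging.tip_of(p,l)[:4]:
            u,v=r['uv'];print(n,l,round(r['p'],2),np.round([u,v]),np.round(onplane(p,u,v,Z.get(l,.27)),3))
E
```

```text
[0.23085002 0.49854958 0.23048663] [-2.90000823e-04  2.15218034e-01  9.76565626e-01 -8.32172747e-04] 0.0855941985422845
scene grip 0.71 [166. 163.] [ 0.624 -0.256  0.225]
scene grip 0.57 [281. 312.] [0.806 0.281 0.225]
scene lens 0.66 [303. 211.] [0.516 0.128 0.18 ]
scene dish 0.95 [322. 263.] [0.495 0.185 0.012]
scene dish 0.58 [373. 336.] [0.609 0.389 0.012]
scene dish 0.57 [382. 292.] [0.483 0.352 0.012]
scene lever_pivot 0.78 [240. 188.] [ 0.569 -0.03   0.209]
scene lever_pivot 0.36 [279. 314.] [0.802 0.273 0.209]
scene lamp_head 0.67 [282. 308.] [0.904 0.353 0.405]
scene lamp_head 0.57 [229. 118.] [ 0.578 -0.042  0.405]
scene reagent_bottle 0.58 [155. 259.] [ 0.76  -0.195  0.   ]
scene dish_stack 0.63 [283. 311.] [0.674 0.188 0.   ]
scene tip_box 0.92 [320. 215.] [0.316 0.067 0.   ]
scene stand 0.87 [244. 240.] [ 0.55  -0.046  0.   ]
scene lever_tip 0.64 [213. 161.] [ 0.583 -0.105  0.27 ]
side grip 0.89 [341. 262.] [ 0.611 -0.273  0.225]
side lens 0.77 [231. 202.] [0.514 0.113 0.18 ]
side dish 0.92 [216. 229.] [0.494 0.197 0.012]
side dish 0.53 [221. 190.] [0.6   0.373 0.012]
side dish 0.46 [190. 212.] [0.457 0.321 0.012]
side dish 0.31 [342. 259.] [ 0.76  -0.115  0.012]
side lever_pivot 0.8 [272. 222.] [ 0.553 -0.05   0.209]
side lamp_head 0.73 [284. 153.] [ 0.598 -0.034  0.405]
side reagent_bottle 0.73 [359. 276.] [ 0.767 -0.188  0.   ]
side reagent_bottle 0.55 [270. 271.] [ 0.556 -0.035  0.   ]
side dish_stack 0.92 [265. 214.] [0.673 0.191 0.   ]
side dish_stack 0.51 [216. 231.] [0.496 0.201 0.   ]
side tip_box 0.64 [186. 276.] [0.333 0.076 0.   ]
side stand 0.69 [273. 272.] [ 0.562 -0.042  0.   ]
side stand 0.49 [282. 156.] [0.907 0.453 0.   ]
side lever_tip 0.66 [294. 212.] [ 0.583 -0.106  0.27 ]
```

View pics/scene1.png

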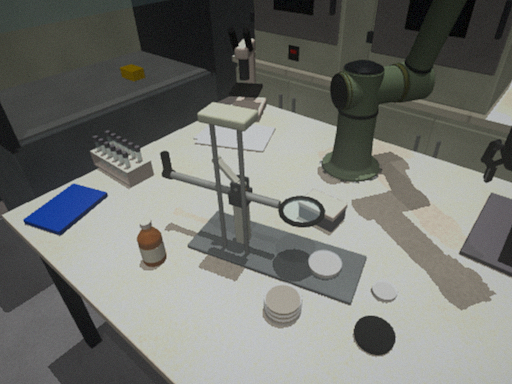

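View pics/side1.png

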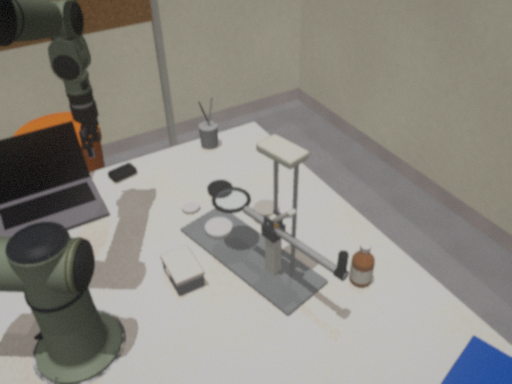

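The dish lookalikes in the scene image are the pale dish on the base plate at (322,263), the small pale one at (382,292) and the black one at (373,336). By the description I choose the large pale one at (322,263). Grip is at (166,163), lens at (303,211), lever leaning to the grip side at (228,170). In the side image the dish is at (218,228), the grip at (341,262) and the lens at (231,200). Next I refine the positions with circle fits and check the choice in one close crop.

```bash
cat > meas.py <<'E'
from h import *
def circ(p,mask,z):
    c=max(cv2.findContours(mask.astype(np.uint8),cv2.RETR_EXTERNAL,cv2.CHAIN_APPROX_NONE)[0],key=len)
    h=cv2.convexHull(c).reshape(-1,2)
    w=np.array([onplane(p,u,v,z)[:2] for u,v in h])
    (a,b),r=cv2.minEnclosingCircle((w*1000).astype(np.float32))
    A=np.c_[2*w,np.ones(len(w))];s=np.linalg.lstsq(A,(w**2).sum(1),rcond=None)[0]
    return np.round(s[:2],4),round(float(np.sqrt(s[2]+s[0]**2+s[1]**2)),4),np.round([a,b,r],1)
def both(names=('scene','side')):
    for n in names:
        p=grab(n)
        for l,z in(('dish',.029),('lens',.18)):
            for m in imaging.masks_of(p,l)[:3]:
                print(n,l,round(m['p'],2),np.round(m['uv']),m['mask'].sum(),*circ(p,m['mask'],z))
        for l in('grip','lever_tip','cam_lever','tube'):
            for m in imaging.masks_of(p,l)[:1]:
                v,u=np.nonzero(m['mask']&(p['depth']>0));w=np.array([world(p,a,b,p['depth'][b,a]) for a,b in zip(u,v)])
                if len(w): print(n,l,round(m['p'],2),len(w),np.round(np.median(w,0),3),np.round(w.min(0),3),np.round(w.max(0),3))
if __name__=='__main__':
    both()
    p=grab('scene');cv2.imwrite('pics/crop1.png',cv2.resize(p['img'][190:370,250:420,::-1],None,fx=3.3,fy=3.3))
E
python3 meas.py
```

```text
scene dish 0.85 [374. 337.] 1267 [0.6139 0.3924] 0.0459 [613.7 392.8  47.9]
scene dish 0.76 [384. 292.] 460 [0.4901 0.3598] 0.0322 [490.3 358.8  34.3]
scene dish 0.74 [324. 261.] 817 [0.5071 0.2001] 0.0485 [505.6 202.4  51.4]
scene lens 0.58 [284. 201.] 2142 [0.5254 0.0764] 0.0947 [526.9  73.9 108.8]
scene lens 0.36 [254. 233.] 11804 [ 0.3387 -0.007 ] 0.4526 [444.5 -81.7 497.4]
scene grip 0.74 2198 [0.546 0.08  0.182] [ 0.268 -0.645 -0.007] [0.631 0.183 0.251]
scene lever_tip 0.63 220 [ 0.569 -0.069  0.243] [ 0.552 -0.101  0.216] [ 0.581 -0.035  0.279]
scene cam_lever 0.78 222 [ 0.569 -0.071  0.244] [ 0.265 -0.416 -0.004] [ 0.581 -0.039  0.277]
scene tube 0.97 1975 [0.547 0.09  0.183] [ 0.345 -0.606 -0.004] [0.629 0.183 0.25 ]
side dish 0.89 [219. 226.] 499 [0.4974 0.1884] 0.049 [500.5 186.8  52.7]
side dish 0.68 [190. 206.] 178 [0.4639 0.3254] 0.0307 [463.6 325.5  33.3]
side dish 0.54 [215. 188.] 235 [0.5928 0.3711] 0.0456 [589.8 373.9  49. ]
side lens 0.65 [256. 220.] 1847 [ 0.5702 -0.1747] 0.116 [ 588.9 -168.6  121.6]
side grip 0.83 1957 [ 0.562 -0.01   0.186] [ 0.462 -0.287 -0.004] [0.796 0.263 0.254]
side lever_tip 0.67 1424 [0.32  0.049 0.062] [ 0.279  0.007 -0.006] [0.377 0.197 0.071]
side cam_lever 0.69 173 [ 0.563 -0.087  0.252] [ 0.549 -0.116 -0.003] [0.761 0.172 0.284]
side tube 0.95 1961 [ 0.562 -0.003  0.186] [ 0.46  -0.287 -0.004] [0.749 0.388 0.254]
```

View pics/crop1.png

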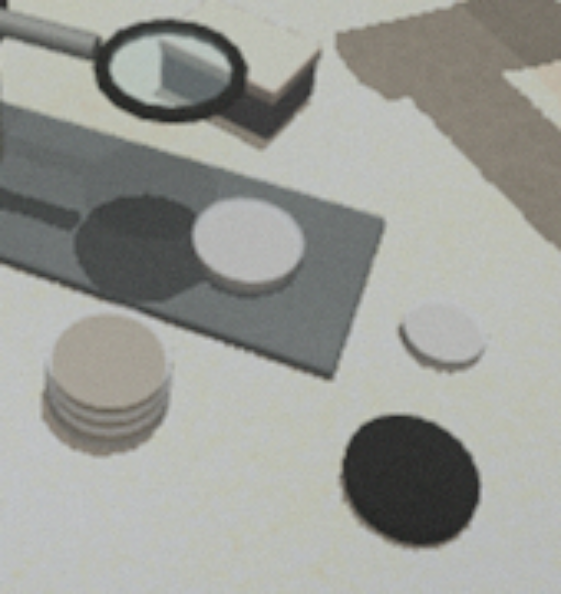

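The crop confirms it: the large pale dish sits on the plate at crop (248,242), the small pale one is at (441,333) and the black one at (411,480). Now I fit the tube axis, ring, grip and dish using depth.

```bash
cat > fit.py <<'E'
from h import *
def cloud(p):
    v,u=np.nonzero(p['depth']>0);d=p['depth'][v,u];K=p['camera_matrix'];M=cv2.Rodrigues(np.array(p['rvec'],float))[0]
    c=np.c_[(u-K[0,2])/K[0,0]*d,(v-K[1,2])/K[1,1]*d,d]
    return (c-np.array(p['tvec'],float).ravel())@M,p['img'][v,u].astype(int)
def lsq(w):
    s=np.linalg.lstsq(np.c_[2*w,np.ones(len(w))],(w**2).sum(1),rcond=None)[0]
    return np.round(s[:2],4),np.sqrt(s[2]+s[0]**2+s[1]**2).round(4)
def run(names=('scene','side')):
  for n in names:
    p=grab(n);X,C=cloud(p)
    inb=lambda x0,x1,y0,y1,z0,z1:(X[:,0]>x0)&(X[:,0]<x1)&(X[:,1]>y0)&(X[:,1]<y1)&(X[:,2]>z0)&(X[:,2]<z1)
    m=inb(.4,.6,.12,.27,.024,.034)&(C.min(1)>130);w=X[m][:,:2];(a,b),r=cv2.minEnclosingCircle((w*1e3).astype(np.float32))
    print(n,'dish',m.sum(),w.mean(0).round(4),np.round([a,b,r],1))
    m=inb(.4,.7,.0,.32,.165,.2)&(C.max(1)<75);w=X[m][:,:2];print('ring',m.sum(),*lsq(w),np.round(cv2.minEnclosingCircle((w*1e3).astype(np.float32))[0],1))
    m=inb(.45,.75,-.33,-.08,.2,.255)&(C.max(1)<75);g=X[m];print('grip',m.sum(),g.mean(0).round(4),g.min(0).round(3),g.max(0).round(3))
    m=inb(.5,.65,-.2,.05,.165,.2)&(C.max(1)>75);w=X[m];q=np.polyfit(w[:,1],w[:,0],1);print('tube',m.sum(),q.round(4))
    m=inb(.4,.8,-.2,.2,.395,.45);w=X[m];print('lamp',m.sum(),w.mean(0).round(3),w[:,2].max(),np.round(cv2.minAreaRect((w[:,:2]*1e3).astype(np.float32))[0],0),cv2.minAreaRect((w[:,:2]*1e3).astype(np.float32))[1:])
if __name__=='__main__': run()
E
python3 fit.py
```

```text
scene dish 660 [0.501  0.1974] [500.  196.8  45.5]
ring 422 [0.5344 0.1033] 0.0635 [550.6  91.4]
grip 140 [ 0.6191 -0.2606  0.2286] [ 0.604 -0.277  0.2  ] [ 0.627 -0.252  0.25 ]
tube 577 [-0.2236  0.56  ]
lamp 1213 [ 0.599 -0.022  0.423] 0.42930459866712317 [590. -32.] ((70.07190704345703, 119.6874008178711), 13.816999435424805)
side dish 422 [0.5   0.191] [501.6 192.   47.8]
ring 55 [0.5176 0.1201] 0.0543 [513.6 122.8]
grip 129 [ 0.6086 -0.2767  0.2294] [ 0.602 -0.283  0.2  ] [ 0.618 -0.267  0.254]
tube 691 [-0.239   0.5474]
lamp 1073 [ 0.582 -0.049  0.426] 0.43336745221819795 [587. -38.] ((72.77191925048828, 122.8802261352539), 13.035941123962402)
```

Stand fit: origin ≈ (0.559, −0.042) and yaw ≈ 13.5°. The tube is at about 0 and the target is about 0.0735. First I turn the tool so its y lies along stand x and its x along stand y, raising as it goes.

>>> {"name": "send_rows", "arguments": {"motion": [[0, 0, -0.02, 0.18, -1], [0, 0, -0.02, 0.18, -1], [0, 0, -0.02, 0.18, -1], [0, 0, -0.02, 0.18, -1], [0, 0, -0.02, 0.18, -1], [-0.05, 0, 0, 0, -1], [-0.05, 0, 0, 0, -1], [-0.05, 0, 0, 0, -1], [-0.05, 0, 0, 0, -1], [-0.05, 0, 0, 0, -1]]}}

```text
time_s: 3.2
ee_pos: [0.29, 0.2546, 0.3314]
ee_rot: [0.0, 0.618, 0.786, 0.0]
force: [0.9, 0.9, -0.2]
opening: 0.0852
finger_force: 0.0
```

>>> {"name": "send_rows", "arguments": {"motion": [[-0.05, 0, 0, 0, -1], [-0.05, 0, 0, 0, -1], [-0.05, 0, 0, 0, -1], [-0.05, 0, 0, 0, -1], [-0.05, 0, 0, 0, -1], [-0.05, 0, 0, 0, -1], [-0.05, 0, 0, 0, -1], [-0.05, 0, 0, 0, -1], [-0.05, 0, 0, 0, -1], [-0.05, 0, 0, 0, -1]]}}

```text
time_s: 4.45
ee_pos: [0.4074, -0.2317, 0.3314]
ee_rot: [0.0, 0.619, 0.786, 0.0]
force: [0.1, 0.9, -0.6]
opening: 0.085
finger_force: 0.0
```

```bash
cat > st.py <<'E'
from h import *
A=np.radians(13.5);O=np.array([.559,-.042])
def S(w): d=np.array(w)[:2]-O;return np.array([d@[np.cos(A),np.sin(A)],d@[-np.sin(A),np.cos(A)]])
def show():
    s=readout.get_state();r=R.from_quat(np.roll(s['ee_rot'],-1)).as_matrix()
    print('t',round(s['time_s'],2),'pos',np.round(s['ee_pos'],4),'stand',S(s['ee_pos']).round(4),'toolx',np.degrees(np.arctan2(r[1,0],r[0,0])).round(2),'z',r[:,2].round(3),'F',np.round(s['force'],1),'open',round(s['opening'],4),'ff',s['finger_force'],'j',np.round(s['joints'],3))
if __name__=='__main__': show()
E
python3 st.py
```

```text
t 4.45 pos [ 0.4074 -0.2317  0.3314] stand [-0.1917 -0.1491] toolx 103.55 z [ 0.001 -0.    -1.   ] F [ 0.1  0.9 -0.6] open 0.085 ff 0.0 j [-0.675  0.123 -0.2    1.248  0.     0.659]
```

>>> {"name": "send_rows", "arguments": {"motion": [[-0.045, 0.04, 0, 0, -1], [-0.042, 0.04, 0, 0, -1], [0, 0.04, 0, 0, -1], [0, 0.04, 0, 0, -1], [0, 0.032, 0, 0, -1], [0, 0, 0, 0, -1]]}}

```text
time_s: 5.2
ee_pos: [0.6158, -0.2686, 0.3299]
ee_rot: [-0.001, 0.618, 0.786, -0.0]
force: [-1.1, -0.7, -0.7]
opening: 0.0852
finger_force: 0.0
```

```bash
python3 - <<'E'
from st import *
import fit
show();p=grab('wrist','wrist1.png')
X,C=fit.cloud(p)
m=(X[:,2]>.235)&(X[:,2]<.256);print(m.sum(),X[m].mean(0),S(X[m].mean(0)), X[m].min(0),X[m].max(0))
m=(X[:,2]>.165)&(X[:,2]<.195);print(m.sum(),X[m].min(0),X[m].max(0))
E
```

```text
t 5.2 pos [ 0.6158 -0.2686  0.3299] stand [ 0.0023 -0.2336] toolx 103.71 z [-0.001  0.001 -1.   ] F [-1.1 -0.7 -0.7] open 0.0852 ff 0.0 j [-0.521  0.54   0.385  1.418  0.     0.81 ]
632 [ 0.61328106 -0.26697211  0.24882421] [ 0.00026258 -0.23142777] [ 0.60218441 -0.28015636  0.23505898] [ 0.62539182 -0.25719214  0.25205718]
4037 [ 0.56142497 -0.27650521  0.17343968] [ 0.62972282 -0.09771758  0.19461823]
```

View pics/wrist1.png

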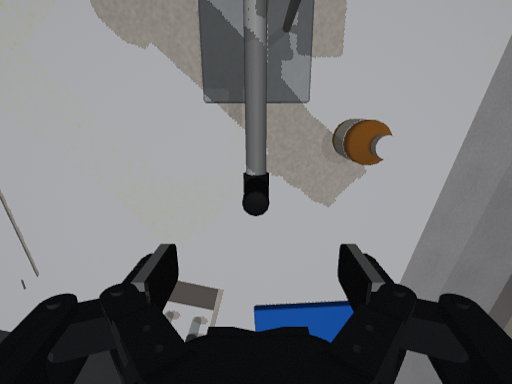

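The wrist view shows the grip at (256,203), centred between the fingers, with the tube straight up the image, so the yaw is right. I descend and grasp.

>>> {"name": "send_rows", "arguments": {"motion": [[0.001, -0.002, 0.03, 0, -1], [0, 0, 0.03, 0, -1], [0, 0, 0.03, 0, -1], [0, 0, 0.03, 0, -1], [0, 0, 0, 0, -1], [0, 0, 0, 0, 1], [0, 0, 0, 0, 1], [0, 0, 0, 0, 1], [0, 0, 0, 0, 1], [0, 0, 0, 0, 1]], "squeeze": 40}}

```text
time_s: 6.5
ee_pos: [0.6137, -0.269, 0.2125]
ee_rot: [0.002, 0.618, 0.786, 0.001]
force: [4.2, 0.5, 3.2]
opening: 0.023
finger_force: 39.7
```

```bash
python3 st.py
```

```text
t 6.5 pos [ 0.6137 -0.269   0.2125] stand [ 2.000e-04 -2.335e-01] toolx 103.61 z [ 0.004 -0.001 -1.   ] F [4.2 0.5 3.2] open 0.023 ff 39.68890428543091 j [-5.240e-01  5.620e-01  1.290e-01  1.134e+00  1.000e-03  8.100e-01]
```

>>> {"name": "send_rows", "arguments": {"motion": [[0.005, 0, 0, 0, 1], [0.01, 0, 0, 0, 1], [0.01, 0, 0, 0, 1], [0.01, 0, 0, 0, 1], [0.01, 0, 0, 0, 1], [0.01, 0, 0, 0, 1], [0.008, 0, 0, 0, 1], [0.005, 0, 0, 0, 1], [0, 0, 0, 0, 1], [0, 0, 0, 0, 1]]}}

```text
time_s: 7.75
ee_pos: [0.5973, -0.2026, 0.2125]
ee_rot: [0.001, 0.618, 0.786, 0.001]
force: [4.4, 1.4, 6.5]
opening: 0.023
finger_force: 39.8
```

```bash
python3 st.py; python3 - <<'E'
import fit
from st import *
from fit import *
for n in('scene','side'):
    p=grab(n,n+'2.png');X,C=cloud(p)
    m=(X[:,0]>.4)&(X[:,0]<.6)&(X[:,1]>.13)&(X[:,1]<.3)&(X[:,2]>.165)&(X[:,2]<.195)
    w=X[m][:,:2];print(n,m.sum(),'ring',np.round(cv2.minEnclosingCircle((w*1e3).astype(np.float32)),1) if 0 else cv2.minEnclosingCircle((w*1e3).astype(np.float32)))
    (x0,y0),r=cv2.minEnclosingCircle((w*1e3).astype(np.float32));print(S(np.array([x0,y0])/1e3))
    m=(X[:,0]>.4)&(X[:,0]<.6)&(X[:,1]>.12)&(X[:,1]<.27)&(X[:,2]>.024)&(X[:,2]<.034)
    w=X[m][:,:2];(a,b),r=cv2.minEnclosingCircle((w*1e3).astype(np.float32));print('dish',m.sum(),a,b,r,S(np.array([a,b])/1e3),S(w.mean(0)))
    for l,z in(('lens',.18),('dish',.012)):
        for t in imaging.tip_of(p,l)[:2]: print(l,t['p'],t['uv'],S(onplane(p,*t['uv'],z)))
a,b=[cv2.imread(f'pics/{n}2.png') for n in('scene','side')]
cv2.imwrite('pics/c2.png',np.hstack([cv2.resize(a[160:300,250:390],(400,400)),cv2.resize(b[150:250,170:270],(400,400))]))
E
```

```text
t 7.75 pos [ 0.5973 -0.2026  0.2125] stand [-0.0003 -0.1651] toolx 103.61 z [ 0.003 -0.    -1.   ] F [4.4 1.4 6.5] open 0.023 ff 39.7725909948349 j [-4.450e-01  4.860e-01  3.000e-03  1.085e+00  1.000e-03  8.890e-01]
scene 1268 ring ((504.5333251953125, 188.7174072265625), 61.84186935424805)
[0.00089815 0.23705766]
dish 695 501.44866943359375 196.26222229003906 46.63902282714844 [-0.00033997  0.24511411] [0.00067994 0.24731416]
lens 0.9 [328.1, 218.3] [-0.00107451  0.24158901]
dish 0.96 [371.4, 339.3] [0.1576739  0.40686706]
dish 0.8 [322.0, 266.3] [0.00171366 0.24022776]
side 738 ring ((501.3015441894531, 185.94363403320312), 61.54326629638672)
[-0.00289186  0.23511497]
dish 420 502.46392822265625 192.0248260498047 47.96717834472656 [-0.00034196  0.24075679] [-0.00259954  0.24069852]
lens 0.66 [215.1, 191.3] [-0.0102023   0.23118207]
lens 0.56 [266.3, 213.9] [0.02640919 0.05036143]
dish 0.75 [275.0, 219.0] [0.1635002  0.14951438]
dish 0.73 [192.7, 209.9] [-0.00123224  0.3777721 ]
```

View pics/c2.png

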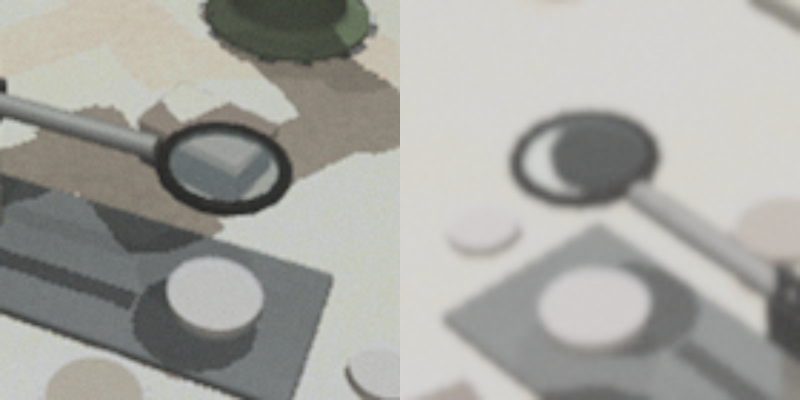

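The lens is just short of the dish along the tube (scene crop: ring (225,168), dish (215,297); side crop: ring (585,158), dish (597,307)). I refine both with fixed-radius fits.

```bash
cat > fr.py <<'E'
from st import *
from fit import *
from scipy.optimize import least_squares
def edge(p,c,rad,z,sgn):
    # radial intensity edges on a horizontal circle: sgn picks bright->dark(-)/dark->bright(+) going outward
    g=cv2.GaussianBlur(p['img'],(0,0),.7).max(2).astype(np.float32)
    pts=[]
    for a in np.linspace(0,2*np.pi,180,endpoint=False):
        rr=np.linspace(rad-.012,rad+.012,49);W=np.c_[c[0]+rr*np.cos(a),c[1]+rr*np.sin(a),np.full(49,z)]
        uv=proj(p,W).astype(np.float32);v=cv2.remap(g,uv[:,0][None],uv[:,1][None],cv2.INTER_LINEAR)[0]
        d=sgn*np.gradient(v);k=d.argmax()
        if d[k]>.8: pts.append(W[k,:2])
    pts=np.array(pts)
    f=least_squares(lambda q:np.hypot(*(pts-q[:2]).T)-rad,c,loss='soft_l1',f_scale=.001)
    return f.x,len(pts),np.median(abs(f.fun))
def run(names=('scene','side')):
  for n in names:
    p=grab(n)
    for l,c,rad,z,s in(('ring',(.503,.192),.058,.183,1),('inner',(.503,.192),.050,.183,-1),('dish',(.501,.194),.045,.029,-1)):
        x=np.array(c)
        for _ in range(4): x,k,e=edge(p,x,rad,z,s)
        print(n,l,x.round(4),S(x).round(4),k,e.round(4))
if __name__=='__main__': run()
E
python3 fr.py
```

```text
scene ring [0.5038 0.1918] [0.0009 0.2402] 180 0.001
scene inner [0.499  0.1895] [-0.0043  0.2391] 180 0.0039
scene dish [0.501  0.1963] [-0.0007  0.2453] 180 0.0006
side ring [0.4999 0.1861] [-0.0043  0.2356] 180 0.0015
side inner [0.505 0.186] [0.0007 0.2343] 97 0.0017
side dish [0.5005 0.1916] [-0.0023  0.2408] 180 0.001
```

Both cameras agree that 5 mm remains.

>>> {"name": "send_rows", "arguments": {"motion": [[0.003, 0, 0, 0, 1], [0.002, 0, 0, 0, 1], [0, 0, 0, 0, 1], [0, 0, 0, 0, 1]]}}

```text
time_s: 8.65
ee_pos: [0.5962, -0.1984, 0.2125]
ee_rot: [0.002, 0.619, 0.786, 0.0]
force: [4.4, -0.2, 5.9]
opening: 0.0232
finger_force: 39.8
```

```bash
python3 st.py; sed -i "s/\['lens'\]//" fr.py; python3 fr.py
```

```text
t 8.65 pos [ 0.5962 -0.1984  0.2125] stand [-0.0003 -0.1608] toolx 103.58 z [ 0.003 -0.001 -1.   ] F [ 4.4 -0.2  5.9] open 0.0232 ff 39.794615507125854 j [-0.439  0.481 -0.005  1.081  0.     0.895]
scene ring [0.5027 0.1961] [0.0009 0.2447] 180 0.0009
scene inner [0.4991 0.1924] [-0.0036  0.2419] 180 0.0043
scene dish [0.5011 0.1963] [-0.0007  0.2453] 180 0.0007
side ring [0.4988 0.1906] [-0.0042  0.2403] 180 0.0016
side inner [0.5031 0.1889] [-0.0005  0.2376] 105 0.0021
side dish [0.5006 0.1916] [-0.0022  0.2408] 180 0.001
```

Now within about 0.5 mm in both views. I release the grip, rise, and move to the −y side of the lever. Tool tilt isn't commandable, so I plan to push with one open finger while the gripper body stays on the robot's side of the lamp.

>>> {"name": "send_rows", "arguments": {"motion": [[0, 0, 0, 0, -1], [0, 0, 0, 0, -1], [0, 0, 0, 0, -1], [0, 0, 0, 0, -1], [0, 0, 0, 0, -1], [0, 0, -0.04, 0, -1], [0, 0, -0.04, 0, -1], [0, 0, -0.04, 0, -1], [0.02, -0.025, 0, 0, -1], [0.021, -0.03, 0, 0, -1]]}}

```text
time_s: 10.0
ee_pos: [0.5318, -0.171, 0.3316]
ee_rot: [0.001, 0.618, 0.786, 0.0]
force: [-0.7, -0.0, 0.3]
opening: 0.0851
finger_force: 0.0
```

```bash
python3 st.py; python3 fr.py;python3 - <<'E'
from h import *
a=grab('scene')['img'];b=grab('side')['img']
cv2.imwrite('pics/c3.png',np.hstack([cv2.resize(a[60:260,100:300],(400,400)),cv2.resize(b[80:280,200:400],(400,400))])[:,:,::-1])
E
```

```text
t 10.0 pos [ 0.5318 -0.171   0.3316] stand [-0.0566 -0.1191] toolx 103.59 z [ 0.001 -0.001 -1.   ] F [-0.7 -0.   0.3] open 0.0851 ff 0.0 j [-0.443  0.298  0.023  1.295 -0.     0.89 ]
scene ring [0.5028 0.1962] [0.001  0.2448] 180 0.0009
scene inner [0.4985 0.1929] [-0.004   0.2425] 180 0.0042
scene dish [0.5011 0.1964] [-0.0007  0.2453] 180 0.0006
side ring [0.499  0.1911] [-0.0039  0.2406] 180 0.0014
side inner [0.5033 0.1888] [-0.0003  0.2374] 102 0.002
side dish [0.5005 0.1917] [-0.0023  0.2409] 180 0.0009
```

View pics/c3.png

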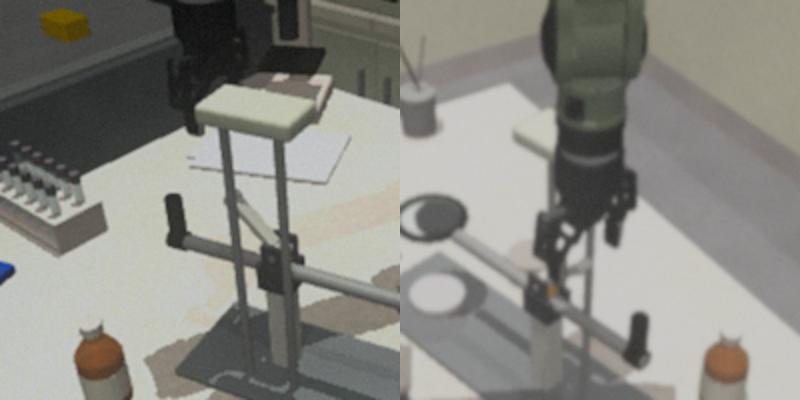

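The tube stayed put after release. In the left crop the lever leans from the block (275,245) up to (232,195), and the gripper hangs at (200,90), on the robot's side of the lamp. Next I descend beside the lever and start pushing.

>>> {"name": "send_rows", "arguments": {"motion": [[0, 0.002, 0.03, 0, -1], [0, 0, 0.03, 0, -1], [0, 0, 0.03, 0, -1], [0, 0, 0, 0, -1], [0.01, 0, 0, 0, -1], [0.01, 0, 0, 0, -1], [0.01, 0, 0, 0, -1], [0.01, 0, -0.002, 0, -1], [0, 0, 0, 0, -1]]}}

```text
time_s: 11.32
ee_pos: [0.5246, -0.1309, 0.244]
ee_rot: [0.001, 0.618, 0.786, 0.0]
force: [-0.1, -0.9, 0.3]
opening: 0.0852
finger_force: 0.0
```

```bash
cat > lv.py <<'E'
from st import *
from fit import *
show()
for n in('scene','side'):
    p=grab(n)
    for m in imaging.masks_of(p,'cam_lever')[:1]:
        v,u=np.nonzero(m['mask']&(p['depth']>0));w=np.array([world(p,a,b,p['depth'][b,a]) for a,b in zip(u,v)])
        s=np.array([S(x) for x in w]);k=(abs(s[:,0])<.03)&(w[:,2]>.21)&(w[:,2]<.32);s=s[k];z=w[k,2]
        if k.sum()>5: print(n,round(m['p'],2),k.sum(),'angle',np.degrees(np.median(np.arctan2(s[:,1],z-.2085))).round(1),'ymin/max',s[:,1].min().round(3),s[:,1].max().round(3),'zmax',z.max().round(3))
    for t in imaging.tip_of(p,'lever_tip')[:1]:
        # intersect ray with stand plane sx=0
        a=world(p,*t['uv'],0.);b=world(p,*t['uv'],1.);f=S(a)[0]/(S(a)[0]-S(b)[0]);q=a+(b-a)*f;print(n,'tip',round(t['p'],2),S(q).round(3),q[2].round(3),'ang',np.degrees(np.arctan2(S(q)[1],q[2]-.2085)).round(1))
E
python3 lv.py
```

```text
t 11.32 pos [ 0.5246 -0.1309  0.244 ] stand [-0.0542 -0.0784] toolx 103.65 z [ 0.001 -0.    -1.   ] F [-0.1 -0.9  0.3] open 0.0852 ff 0.04259475041180849 j [-0.381  0.3   -0.196  1.073  0.     0.951]
scene tip 0.78 [-0.    -0.061] 0.276 ang -41.8
side 0.61 14 angle -43.3 ymin/max -0.067 -0.047 zmax 0.279
```

>>> {"name": "send_rows", "arguments": {"motion": [[0.01, 0, -0.003, 0, -1], [0.01, 0, -0.003, 0, -1], [0.01, 0, -0.003, 0, -1], [0.01, 0, -0.003, 0, -1], [0.01, 0, -0.002, 0, -1], [0.01, 0, 0, 0, -1], [0, 0, 0, 0, -1]]}}

```text
time_s: 12.5
ee_pos: [0.51, -0.0724, 0.2572]
ee_rot: [-0.0, 0.618, 0.786, -0.0]
force: [-0.6, 0.0, 1.3]
opening: 0.0858
finger_force: 0.0
```

```bash
python3 lv.py
```

```text
t 12.5 pos [ 0.51   -0.0724  0.2572] stand [-0.0548 -0.0182] toolx 103.65 z [-0.001  0.    -1.   ] F [-0.6  0.   1.3] open 0.0858 ff 0.0 j [-0.285  0.245 -0.236  1.09   0.     1.048]
scene 0.42 99 angle 3.3 ymin/max -0.003 0.009 zmax 0.305
scene tip 0.7 [0.    0.133] -0.246 ang 163.7
side 0.42 127 angle -10.7 ymin/max -0.018 0.004 zmax 0.294
side tip 0.51 [-0.    -0.006] 0.315 ang -3.3
```

The lever is about upright and nothing else is touched. I push on through the cam.

>>> {"name": "send_rows", "arguments": {"motion": [[0.01, 0, 0, 0, -1], [0.01, 0, 0, 0, -1], [0.01, 0, 0, 0, -1], [0.01, 0, 0, 0, -1], [0.01, 0, 0.002, 0, -1], [0, 0, 0, 0, -1]]}}

```text
time_s: 13.55
ee_pos: [0.4983, -0.0236, 0.2551]
ee_rot: [-0.0, 0.618, 0.786, 0.0]
force: [0.2, 0.4, -0.2]
opening: 0.0855
finger_force: 0.0
```

```bash
python3 lv.py
```

```text
t 13.55 pos [ 0.4983 -0.0236  0.2551] stand [-0.0548  0.0321] toolx 103.66 z [-0.     0.001 -1.   ] F [ 0.2  0.4 -0.2] open 0.0855 ff 0.0 j [-1.960e-01  2.160e-01 -2.800e-01  1.075e+00  1.000e-03  1.136e+00]
scene 0.63 129 angle 40.9 ymin/max 0.022 0.067 zmax 0.285
scene tip 0.54 [0.    0.062] 0.279 ang 41.6
side 0.69 233 angle 28.7 ymin/max -0.019 0.062 zmax 0.287
side tip 0.75 [0.    0.061] 0.276 ang 41.8
```

>>> {"name": "send_rows", "arguments": {"motion": [[0.008, 0, 0.004, 0, -1], [0.007, 0, 0.007, 0, -1], [0.006, 0, 0.008, 0, -1], [0.006, 0, 0.008, 0, -1], [0.004, 0, 0.008, 0, -1], [0, 0, 0, 0, -1]]}}

```text
time_s: 14.6
ee_pos: [0.4904, 0.0061, 0.2192]
ee_rot: [-0.001, 0.618, 0.786, -0.0]
force: [-0.6, -0.4, 0.1]
opening: 0.085
finger_force: 0.0
```

```bash
python3 lv.py
```

```text
t 14.6 pos [0.4904 0.0061 0.2192] stand [-0.0555  0.0628] toolx 103.63 z [-0.002  0.001 -1.   ] F [-0.6 -0.4  0.1] open 0.085 ff 0.0 j [-0.139  0.227 -0.361  0.985  0.     1.194]
scene 0.72 215 angle 77.9 ymin/max 0.017 0.098 zmax 0.23
scene tip 0.68 [-0.     0.082] 0.22 ang 82.3
side 0.8 229 angle 70.6 ymin/max -0.02 0.092 zmax 0.239
side tip 0.82 [0.   0.09] 0.223 ang 80.6
```

The lever reads about 81°. I press down slightly to make sure it is on its stop.

>>> {"name": "send_rows", "arguments": {"motion": [[0.004, 0, 0.003, 0, -1], [0.002, 0, 0.003, 0, -1], [0, 0, 0.002, 0, -1], [0, 0, 0, 0, -1]]}}

```text
time_s: 15.4
ee_pos: [0.49, 0.0116, 0.2131]
ee_rot: [0.0, 0.618, 0.786, 0.001]
force: [-3.2, 0.9, 6.1]
opening: 0.0852
finger_force: 3.4
```

```bash
python3 st.py
```

```text
t 15.4 pos [0.49   0.0116 0.2131] stand [-0.0546  0.0683] toolx 103.61 z [ 0.001  0.001 -1.   ] F [-3.2  0.9  6.1] open 0.0852 ff 3.405365701764822 j [-1.280e-01  2.290e-01 -3.750e-01  9.660e-01  1.000e-03  1.206e+00]
```

It pushes against the stop at 6 N, at the predicted height, so it is home. Retreat to the robot's side and verify.

>>> {"name": "send_rows", "arguments": {"motion": [[0, 0, -0.01, 0, -1], [0, 0, -0.01, 0, -1], [0, -0.03, 0, 0, -1], [0, -0.04, 0, 0, -1], [0, -0.04, 0, 0, -1], [0, 0, -0.03, 0, -1], [0, 0, 0, 0, -1], [0, 0, 0, 0, -1]]}}

```text
time_s: 16.4
ee_pos: [0.3835, -0.0147, 0.2625]
ee_rot: [0.0, 0.619, 0.786, 0.0]
force: [-0.8, -0.5, -0.9]
opening: 0.0855
finger_force: 0.0
```

```bash
python3 lv.py; python3 fr.py;python3 - <<'E'
from h import *
a=grab('scene')['img'];b=grab('side')['img']
cv2.imwrite('pics/c4.png',np.hstack([cv2.resize(a[100:350,130:380],(400,400)),cv2.resize(b[120:320,180:380],(400,400))])[:,:,::-1])
E
```

```text
t 16.4 pos [ 0.3835 -0.0147  0.2625] stand [-0.1643  0.0675] toolx 103.58 z [ 0.001 -0.    -1.   ] F [-0.8 -0.5 -0.9] open 0.0855 ff 0.0 j [-0.231 -0.011 -0.519  1.062 -0.     1.102]
scene 0.63 222 angle 78.4 ymin/max 0.0 0.098 zmax 0.23
scene tip 0.68 [-0.    0.08] 0.215 ang 85.6
side 0.67 232 angle 73.2 ymin/max -0.013 0.095 zmax 0.234
side tip 0.61 [0.    0.086] 0.236 ang 72.1
scene ring [0.5029 0.1961] [0.001  0.2446] 180 0.0009
scene inner [0.4983 0.193 ] [-0.0042  0.2427] 180 0.0042
scene dish [0.5011 0.1964] [-0.0006  0.2453] 180 0.0007
side ring [0.4967 0.1927] [-0.0058  0.2427] 121 0.0039
side inner [0.4706 0.1941] [-0.0308  0.2502] 18 0.0015
side dish [0.5004 0.1916] [-0.0025  0.2409] 180 0.0009
```

View pics/c4.png

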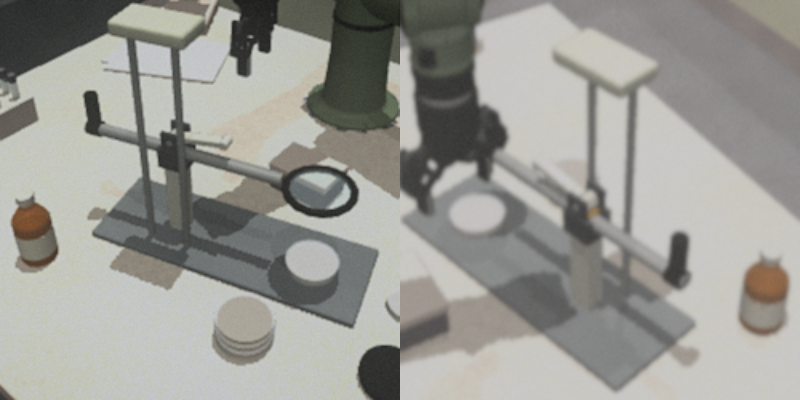

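The left crop shows the lever lying over the tube towards the lens, from the block (178,145) to (228,140). The lens is at (320,190), above the dish at (312,262), nothing else has been disturbed, and the robot is clear. I hand the job in.

```bash
python3 -c "
from station import order
print(order.job_done())"
```

```text
the job is handed in; nothing more can be done
None
```

The lens is centred over the culture dish to within about 1 mm by the cameras. The cam lever is on its stop (about 81° over), and the robot is clear. I handed the job in at about 17 s, and no verdict came back.

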